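Release the jammed drawer of a light-curing unit through its access slot

TASK

The drawer of the white light-curing unit is still locked with a dental model inside: take the red release pin from the rack, reach in through the red-framed access slot on top of the unit, feel for the hidden latch well and press the latch with the pin, gently (never forcing the pin anywhere), until the drawer springs ajar. Put the pin back upright in a hole of the rack, and pull the drawer by its handle all the way out with the model still lying in it. Leave the other things on the bench where they are.

Things in the scene. Friction and masses are not known exactly. Their poses are not given: they have to be found in the camera images.
- unit: white light-curing unit, a box 230 (depth, x) x 230 (width, y) x 150 high, fixed to the bench, control strip on the top's far half. Origin: centre of the underside; -x of its frame is the front, from which the drawer comes out.
- slot (a point): centre of the mouth of the access slot in the unit's flat top, red frame round it, 150 above the bench, 70 from the unit's centre towards the front. The slot goes straight down through a 12 thick cover; 44 long along the unit's y and 8 wide along its x. Below, 18 under the mouth, lies the flat rigid steel frame of the hidden latch. Nothing of the unit may be pressed by the pin with over 25 N.
- latch_nominal (a point): point of the unit's frame 18 below the slot's mouth, on the slot's centre: the nominal place of the one well (8 x 8, chamfered mouth) in the latch's flat frame. The latch was clamped by hand at assembly: the true well lies anywhere up to 15 to either side along the unit's y (0 along its x), is not measured and must be felt with the pin: on the frame the pin stops dead, in the well it goes on.
- drawer (a joint): travel of the drawer along the unit's -x, m: 0 locked, 0.125 fully out. Latch: its sprung head is at the bottom of the 10 deep well (28 under the slot's mouth), gives from about 4 N, trips at 8 to 10 N after 6 to 8 of travel, hard stop after 11, springs back. Tripped, a kick spring pushes the drawer to about 0.03; from there it slides with about 1.5 N and stays where left.
- handle (a point): middle of the drawer's bar handle (moves with the drawer), a round aluminium bar 11 thick and 110 long along the unit's y, 35 in front of the drawer front and 115 above the bench (35 below the unit's top); the space above it and in front of it is free.
- pin: release pin: round red handle 12 diameter and 52 long over a steel collar 18 diameter and 4 thick, under it a steel stem 4 diameter and 60 long with a round tip; 45 g. It hangs upright by its collar in a hole of the rack. Origin: centre of the collar's underside; z runs up along the handle (handle from z = 4 to 56), the stem is at negative z.
- pin_tip (a point): lower end of the pin's stem, 60 below the pin's origin.
- rack: white instrument rack, fixed: a plate 60 (x) x 200 (y) x 8 thick with its top 72 above the bench, on end panels. Three through holes of 11 diameter at y = -65, 0 and 65 of its frame (x = 0), each holding one instrument at the start. Origin: centre of the underside. An instrument that hangs in it has its collar's underside at z = 72.
- carver: wax carver with a black handle (10 diameter, about 90 above the rack's plate), hanging in another hole of the rack; leave it. Origin: centre of its collar's underside.
- brush: brush with a blue handle (10 diameter, about 86 above the rack's plate), hanging in another hole of the rack; leave it. Origin: centre of its collar's underside.
- model: cream dental model of an arch, about 60 x 62 x 25, 120 g, lying on the tray in the drawer, hidden until the drawer is open. Origin: centre of its underside.
- mug: white mug, 80 diameter, 95 high; leave it. Origin: centre of its underside.
- cast: pale plaster arch, 60 x 62 x 25, on the glass slab; leave it. Origin: centre of its underside.
- dish: round flat paint palette, 116 diameter, 12 high; leave it. Origin: centre of its underside.
- carton: orange carton, 60 x 115 x 32; leave it. Origin: centre of its underside.
- bottle: clear bottle with a blue cap, 62 diameter, 190 high; leave it. Origin: centre of its underside.

How it is judged (in metres and radians):
On the way:
1. the drawer has sprung ajar (over 10 mm) while the pin's tip is inside the access slot, at least 20 mm below its mouth (value of joint drawer above 0.01 m and z of pin_tip in the frame of slot below -0.02 m and horizontal distance between pin_tip and slot below 0.022 m), for 0.1 s.
At the end, for the whole second after the job is handed in: The drawer is out by more than 112 of its 125 mm with the model lying in it (tilted less than 0.2 rad), and the pin hangs at rest in a hole of the rack, collar within 5 mm of the plate's top, within 8 mm of the row of holes and upright within 0.15 rad (value of joint drawer above 0.112 m and angle between model's own z axis and vertical below 0.2 rad and x of model in the frame of handle between 0.08 and 0.2 m and height (world z) of model below 0.06 m and z of pin in the frame of rack between 0.067 and 0.077 m and x of pin in the frame of rack between -0.008 and 0.008 m and angle between pin's own z axis and vertical below 0.15 rad and linear speed of each of pin, model below 0.02 m/s); the robot touches nothing.
It fails at once if the pin is pressed on the unit, its cover or its latch with more than 25 N (contact force between pin and unit above 25 N).
It fails at once if the carver or the brush is pulled out of the rack or knocked over (distance of any of carver, brush from where it was at the start of the episode above 0.02 m).
It fails at once if another thing on the bench is moved by more than 20 mm (distance of any of mug, cast, dish, carton, bottle from where it was at the start of the episode above 0.02 m).
It also fails if it takes over 72 s, if anything falls off the work surface, if the arm or the gripper's body presses on something with over 40 N, if the wrist force passes 120 N, or if a joint passes its speed limit or range.

ROBOT

A 7-joint arm with a two-finger parallel gripper is mounted at the origin on the work surface. World frame = base frame: x ahead of the robot, y to its left, z up, the work surface at z = 0. Lengths are in m, angles in degrees, forces in N, time in s.
With the tool pointing down it reaches from about 0.425 to 0.875 m from the base axis. Payload 4.7 kg.
Tool frame: the origin (TCP) lies at the very end of the fingers, on their centre line; the grasp point (between the pads) lies env.hold_point_z behind it (env.hold_point_z is the distance from the TCP to the grasp point, in m); z points along the fingers, y is the line along which they close (so a half turn about z gives the same grasp; the last joint's range is limited). The gripper opens to 87 mm and grips with 3 to 60 N. Pads are 19 mm wide; open, the fingers measure 117 mm over their backs; the gripper's body (75 mm by 190 mm) begins 51 mm behind the grasp point.
Start: joints at [67.214, 18.392, -4.016, 83.108, 1.295, 78.541, -3.26], TCP at [0.26, -0.596, 0.201] pointing down, gripper open.
Joint ranges: [-163.93, 163.93], [-17.29, 119.83], [-79.2, 71.16], [3.27, 140.29], [-89.18, 269.18], [5.43, 117.66], [-154.24, 154.24]. Speed limits (degrees/s): [147.25, 147.25, 180, 180, 180, 180, 180].

INTERFACE

Orientations are given as [roll, pitch, yaw] about the fixed x, y, z axes, in that order (R = Rz(yaw) Ry(pitch) Rx(roll)).
In Python, from cell import env gives the robot as it stands.
- The arm moves only by the shell command python3 -m jog 'ROWS' [FORCE]. ROWS is JSON, a list of rows, each an object with "dp": the shift along the tool's x, y, z in cm, a list of three; "twist": the turn about the tool's z in degrees; "fingers": the opening, from 0 (shut) to 1 (fully open). A call has 1 to 8 rows; each row is the pose to reach, as a shift and turn from the pose commanded when the call began, along the tool's axes at that moment; what a row does not reach only later rows make up. A row lasts 1/8 s, in which the tool goes at most 62.5 mm and 10.7 degrees, less where a joint would pass 70% of its speed; a pose out of reach is approached as far as the arm can. A call with a gripper value outside its range is refused whole. The fingers move at their own pace and stop on an object; FORCE is the grip in N (left out, the last holds). Time passes only in rows, so rows that repeat a pose let the fingers close. It gives the time, the measured TCP pose, the force, the opening and the grip force at its end, in the units of the state.
- env.get_obs(): the state, without advancing time (a new reading comes with each control period).
- env.read_camera(name): name is "scene" or "top" or "wrist"; returns a dict with "pixels" (400x640x3 uint8, blue, green, red), "depth" (400x640 float32, m along the optical axis (not along the pixel's ray), 0 where there is no reading), "fx", "fy", "cx", "cy" (pixels), "rvec" (rotation vector, rad) and "tvec" (3), from world to camera coordinates, as OpenCV has them. Camera axes: x right, y down, z forward; pixel columns grow to the right and rows downward; lengths in m; the calibration is good to about 2 mm. A picture is of the moment at which its call begins.
- env.sign_off(): hands the job in; it is judged then, once.
The state is a dict: "time_s": time; "qpos": joint angles; "joint_velocities": joint speeds; "effort": joint torques, N m; "tool_pos": TCP position; "tool_rot": TCP orientation; "force": force on the tool from outside, world axes, zero at the start; "wrist_torque": the same for the moment, N m; "grip_width": finger opening in m; "grasp_force": force on a finger pad.
Only numpy, scipy, OpenCV 4.12 (cv2) and the standard library are available. Lean on these libraries where they do the work, as an engineer would, in place of code of your own. Each camera call takes 0.05 s, during which the arm holds its last target. There are 200 camera calls.

## Working session

There is one attempt and no reset: what is moved stays moved. The work goes in short steps, Python scripts to look and compute and a shell command to move; the robot and the scene stay as the last step left them, time stands still between calls to the robot, and variables do not carry over. Pictures are saved under pics/ and viewed, at most 10 in all, crops included, and the job is handed in when it is done.

```bash
mkdir -p pics; ls; cat > h.py <<'E'
import numpy as np, cv2
from cell import env
def cam(n):
    c=env.read_camera(n); c['R']=cv2.Rodrigues(np.array(c['rvec'],float))[0]; c['t']=np.array(c['tvec'],float).ravel(); return c
def pt(c,u,v,z):   # ray onto plane z
    d=c['R'].T@np.array([(u-c['cx'])/c['fx'],(v-c['cy'])/c['fy'],1.]); o=-c['R'].T@c['t']
    return o+d*(z-o[2])/d[2]
def dp(c,u,v):
    z=c['depth'][int(v),int(u)]; return c['R'].T@(np.array([(u-c['cx'])/c['fx']*z,(v-c['cy'])/c['fy']*z,z])-c['t'])
def st():
    o=env.get_obs(); print({k:np.round(o[k],4).tolist() for k in ('time_s','tool_pos','tool_rot','force','grip_width','grasp_force','qpos')})
E
python3 - <<'E'
from h import *
st(); print(env.hold_point_z)
for n in ('scene','top'):
    c=cam(n); cv2.imwrite(f'pics/{n}0.png',c['pixels']); print(n,c['fx'],c['fy'],-c['R'].T@c['t'])
    hsv=cv2.cvtColor(c['pixels'],cv2.COLOR_BGR2HSV)
    m=(((hsv[...,0]<8)|(hsv[...,0]>172))&(hsv[...,1]>140)&(hsv[...,2]>80)).astype('uint8')
    k,_,s,ce=cv2.connectedComponentsWithStats(m)
    for i in range(1,k):
        if s[i,4]>15: print(s[i],ce[i], dp(c,*ce[i]))
E
```

```text
pics
{'time_s': 0.0, 'tool_pos': [0.2599, -0.5951, 0.1997], 'tool_rot': [-179.8889, 0.0057, 23.5963], 'force': [0.6185, 0.3494, -0.446], 'grip_width': 0.0868, 'grasp_force': 0.0, 'qpos': [67.2127, 18.4395, -4.0157, 83.1728, 1.2949, 78.5441, -3.2608]}
0.0187
scene 423.08450346691365 423.08450346691365 [ 1.68262255 -0.2360453   0.87688929]
[22  0 22  9 93] [31.83870968  3.8172043 ] [-2.46666406 -1.48896243  0.34762522]
[ 52   0  32   8 201] [67.26368159  2.960199  ] [-2.45291133 -1.22859477  0.34464208]
[427   3  11   6  48] [432.02083333   5.375     ] [ 1.68262255 -0.2360453   0.87688929]
[440   2   7   7  30] [442.6          4.76666667] [ 1.68262255 -0.2360453   0.87688929]
[370   5  22   7 124] [380.7983871    8.18548387] [ 1.68262255 -0.2360453   0.87688929]
[394   4  21   7  82] [403.68292683   6.87804878] [ 1.68262255 -0.2360453   0.87688929]
[321   7  23   8 117] [331.79487179  10.75213675] [ 1.68262255 -0.2360453   0.87688929]
[346   6  22   8 132] [356.60606061   9.42424242] [ 1.68262255 -0.2360453   0.87688929]
[ 72   8  31  10 220] [86.73636364 12.67272727] [-2.48389891 -1.1
[... 3443 characters left out ...]
222  0.01763859]
[175  44  26   8 152] [187.36842105  47.875     ] [-2.47812205 -0.35733743 -0.07240605]
[424  45  16   6  74] [431.77027027  47.7027027 ] [ 1.68262255 -0.2360453   0.87688929]
[168  46   5   7  22] [170.27272727  49.09090909] [-2.48711319 -0.50785021 -0.07498554]
[296  46  10   5  41] [300.51219512  48.        ] [ 1.68262255 -0.2360453   0.87688929]
[53 53 11  8 51] [57.39215686 56.41176471] [-2.49345544 -1.44032773 -0.07388   ]
[190  52  25   7  69] [200.85507246  54.69565217] [ 1.68262255 -0.2360453   0.87688929]
[ 20  54  32   9 164] [35.86585366 58.05487805] [-2.46717695 -1.59902442 -0.06944656]
top 459.17581952268245 459.17581952268245 [0.40535344 0.06302918 1.49290968]
```

View pics/scene0.png

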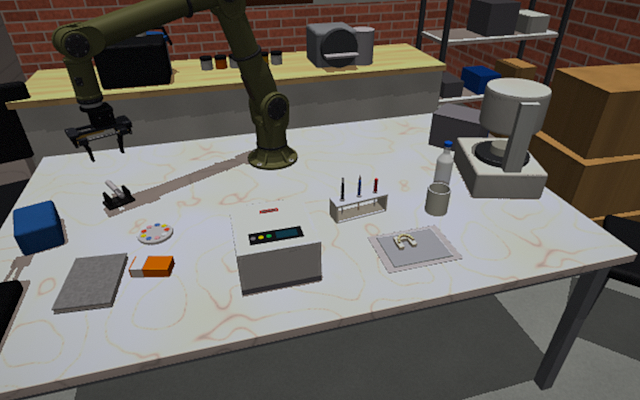

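View pics/top0.png

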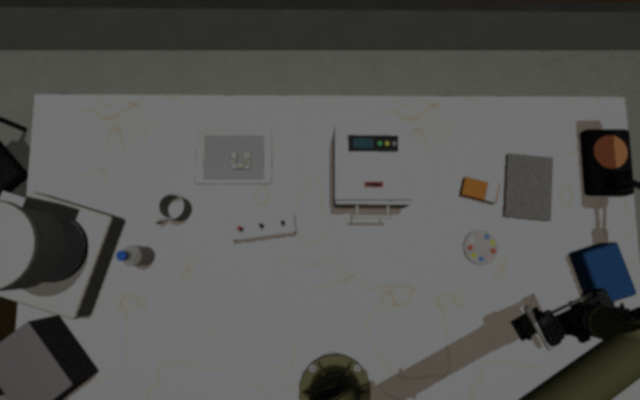

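```bash
python3 - <<'E'
from h import *
c=cam('top'); np.savez('pics/top.npz',d=c['depth'])
im=c['pixels']; hsv=cv2.cvtColor(im,cv2.COLOR_BGR2HSV)
m=(((hsv[...,0]<10)|(hsv[...,0]>170))&(hsv[...,1]>110)&(hsv[...,2]>35)).astype('uint8')
k,_,s,ce=cv2.connectedComponentsWithStats(m)
for i in range(1,k):
    x,y=ce[i]
    if s[i,4]>4 and 200<x<420 and 100<y<300: print(s[i],ce[i],dp(c,x,y),pt(c,x,y,.15),pt(c,x,y,.128))
# red slot region orientation
ys,xs=np.nonzero(m[175:195,355:395]); P=np.array([pt(c,x+355,y+175,.15)[:2] for x,y in zip(xs,ys)])
print('slot rect',cv2.minAreaRect(P.astype('float32')*1000), P.mean(0))
# unit top from depth
d=c['depth']; H,W=d.shape; u,v=np.meshgrid(np.arange(W),np.arange(H))
Q=np.stack([(u-c['cx'])/c['fx']*d,(v-c['cy'])/c['fy']*d,d],-1)-c['t']; Q=Q@c['R']
def blob(lo,hi,x0,x1,y0,y1):
    mm=np.zeros((H,W),'uint8'); mm[y0:y1,x0:x1]=((Q[...,2]>lo)&(Q[...,2]<hi))[y0:y1,x0:x1]
    P=Q[mm>0]; return P,cv2.minAreaRect(P[:,:2].astype('float32')*1000)
P,r=blob(.14,.16,320,425,110,225); print('unit',len(P),r,P[:,2].mean())
P,r=blob(.105,.125,320,425,205,235); print('handle',len(P),r)
P,r=blob(.06,.082,220,310,205,250); print('rack',len(P),r,P[:,2].mean())
P,r=blob(.09,.2,220,310,205,250); print('tops',len(P),np.round(P,3).tolist()[:40])
cr=cv2.resize(im[120:260,215:425],None,fx=3.8,fy=3.8,interpolation=cv2.INTER_CUBIC); cv2.imwrite('pics/crop1.png',cv2.convertScaleAbs(cr,alpha=1.8))
E
```

```text
[375 183   4   2   5] [376.2 183.6] [ 0.62872684 -0.11842015  0.1493036 ] [ 0.62861107 -0.1183261   0.15      ] [ 0.63226855 -0.12129713  0.128     ]
[238 227   3   3   7] [239. 228.] [0.49798051 0.28790455 0.13192993] [0.49675068 0.28491882 0.15      ] [0.49824798 0.2885539  0.128     ]
slot rect ((628.906494140625, -114.76039123535156), (3.0079567432403564, 17.79844856262207), 0.08972723037004471) [ 0.62912188 -0.11518896]
unit 5901 ((689.9010620117188, -108.69743347167969), (231.03367614746094, 244.035888671875), 89.81278228759766) 0.15007990287598244
handle 267 ((548.5978393554688, -107.03890991210938), (219.99240112304688, 40.543758392333984), 89.72695922851562)
rack 1214 ((506.7572021484375, 227.00457763671875), (60.499107360839844, 200.36949157714844), 7.760305404663086) 0.07254876867565996
tops 52 [[0.516, 0.165, 0.16], [0.516, 0.162, 0.164], [0.518, 0.161, 0.138], [0.52, 0.159, 0.117], [0.515, 0.166, 0.141], [0.513, 0.162, 0.161], [0.514, 0.159, 0.157], [0.515, 0.157, 0.142], [0.512, 0.163, 0.144], [0.512, 0.16, 0.141], [0.512, 0.158, 0.136], [0.515, 0.157, 0.1], [0.508, 0.226, 0.157], [0.509, 0.225, 0.143], [0.509, 0.222, 0.138], [0.511, 0.165, 0.122], [0.511, 0.162, 0.121], [0.511, 0.159, 0.113], [0.513, 0.158, 0.092], [0.507, 0.232, 0.136], [0.505, 0.227, 0.152], [0.506, 0.224, 0.148], [0.507, 0.223, 0.133], [0.508, 0.222, 0.119], [0.504, 0.228, 0.137], [0.504, 0.226, 0.135], [0.504, 0.223, 0.131], [0.504, 0.221, 0.125], [0.507, 0.222, 0.091], [0.501, 0.295, 0.126], [0.501, 0.292, 0.126], [0.501, 0.288, 0.129], [0.502, 0.287, 0.121], [0.504, 0.288, 0.095], [0.502, 0.228, 0.115], [0.502, 0.224, 0.12], [0.503, 0.224, 0.096], [0.498, 0.295, 0.125], [0.498, 0.291, 0.13], [0.498, 0.288, 0.132]]
```

View pics/crop1.png

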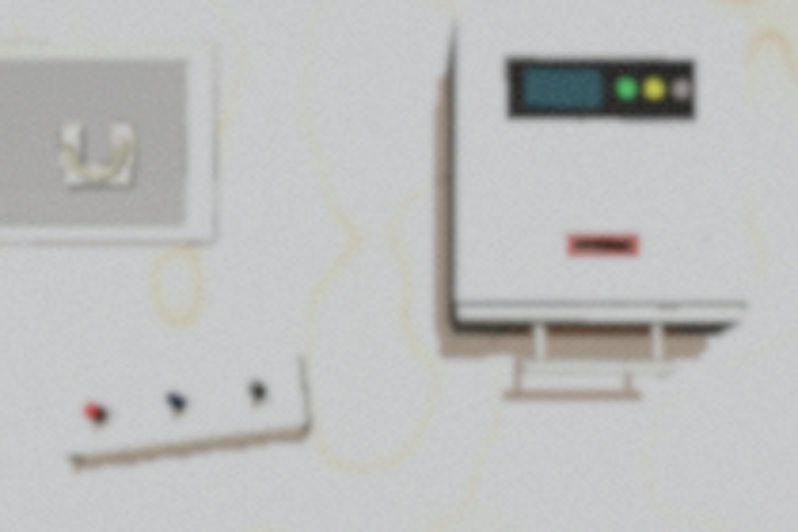

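```bash
cat > g.py <<'E'
import sys
from h import *
def go(x,y,z,yaw):
    o=env.get_obs(); p=np.array(o['tool_pos']); w=o['tool_rot'][2]; a=np.radians(w); d=np.array([x,y,z])-p
    print('dp cm',np.round(100*np.array([d[0]*np.cos(a)+d[1]*np.sin(a),d[0]*np.sin(a)-d[1]*np.cos(a),-d[2]]),2),'twist',round((w-yaw+180)%360-180,2),'at',np.round(p,4),np.round(o['tool_rot'],2))
if __name__=='__main__': go(*map(float,sys.argv[1:]))
E
python3 g.py .53 -.2 .33 60
```

```text
dp cm [ 40.57 -25.41 -13.01] twist -36.4 at [ 0.2599 -0.5953  0.1999] [-179.91    0.     23.6 ]
```

```bash
python3 -m jog '[{"dp":[5.1,-3.2,-1.6],"twist":-4.5},{"dp":[10.2,-6.4,-3.2],"twist":-9},{"dp":[15.3,-9.6,-4.8],"twist":-13.5},{"dp":[20.4,-12.8,-6.4],"twist":-18},{"dp":[25.5,-16,-8],"twist":-22.5},{"dp":[30.6,-19.2,-9.6],"twist":-27},{"dp":[35.7,-22.3,-11.2],"twist":-31.5},{"dp":[40.6,-25.4,-13],"twist":-36.4}]'; python3 g.py .498 .291 .27 97.8
```

```text
dp cm [ 57.29 -71.69  -7.01] twist -74.2 at [ 0.2599 -0.5953  0.1999] [-179.91    0.     23.6 ]validation failed for argument at $[0]...
```

```bash
python3 -m jog '[{"dp":[5.1,-3.2,-1.6],"twist":-4.5,"fingers":1},{"dp":[10.2,-6.4,-3.2],"twist":-9,"fingers":1},{"dp":[15.3,-9.6,-4.8],"twist":-13.5,"fingers":1},{"dp":[20.4,-12.8,-6.4],"twist":-18,"fingers":1},{"dp":[25.5,-16,-8],"twist":-22.5,"fingers":1},{"dp":[30.6,-19.2,-9.6],"twist":-27,"fingers":1},{"dp":[35.7,-22.3,-11.2],"twist":-31.5,"fingers":1},{"dp":[40.6,-25.4,-13],"twist":-36.4,"fingers":1}]'; python3 g.py .498 .291 .27 97.8
```

```text
time_s: 1.15
tool_pos: [0.5312, -0.1986, 0.331]
tool_rot: [-180.0, 0.0, 60.2]
force: [-0.2, 0.2, -0.4]
grip_width: 0.0871
grasp_force: 0.0
dp cm [ 40.81 -27.25   6.1 ] twist -37.65 at [ 0.5312 -0.1986  0.331 ] [-1.7999e+02  2.0000e-02  6.0150e+01]
```

```bash
python3 -m jog '[{"dp":[5.1,-3.4,0.8],"twist":-4.7,"fingers":1},{"dp":[10.2,-6.8,1.6],"twist":-9.4,"fingers":1},{"dp":[15.3,-10.2,2.4],"twist":-14.1,"fingers":1},{"dp":[20.4,-13.6,3],"twist":-18.8,"fingers":1},{"dp":[25.5,-17,3.8],"twist":-23.5,"fingers":1},{"dp":[30.6,-20.4,4.6],"twist":-28.2,"fingers":1},{"dp":[35.7,-23.8,5.3],"twist":-33,"fingers":1},{"dp":[40.8,-27.2,6.1],"twist":-37.6,"fingers":1}]'; python3 - <<'E'
from h import *
c=cam('wrist'); cv2.imwrite('pics/w1.png',c['pixels']); print(-c['R'].T@c['t'],c['fx']); st()
np.save('pics/w1.npy',c,allow_pickle=True)
E
```

```text
time_s: 2.15
tool_pos: [0.4989, 0.2904, 0.2696]
tool_rot: [180.0, 0.0, 97.7]
force: [0.6, -0.3, 0.0]
grip_width: 0.0868
grasp_force: 0.0
[0.49007084 0.36146473 0.45273305] 339.44072167154445
{'time_s': 2.2, 'tool_pos': [0.4942, 0.3006, 0.2682], 'tool_rot': [-179.8799, -0.4355, 98.5179], 'force': [-2.1756, 4.9685, 0.0604], 'grip_width': 0.0875, 'grasp_force': 0.0, 'qpos': [9.4331, 13.6129, -50.9143, 86.2733, 10.1329, 84.9925, -33.0318]}
```

View pics/w1.png

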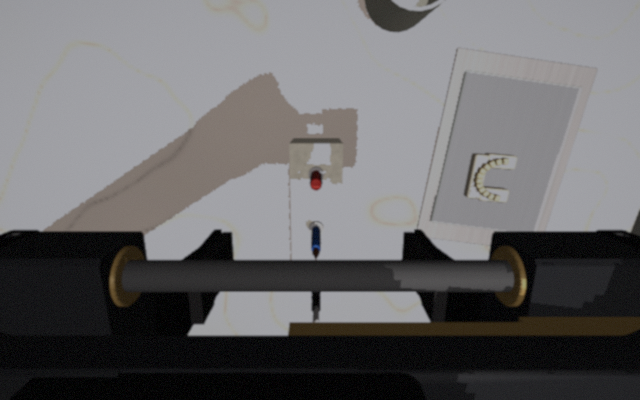

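```bash
python3 -m jog '[{"dp":[0,0,0],"twist":0,"fingers":1},{"dp":[0,0,0],"twist":0,"fingers":1},{"dp":[0,0,0],"twist":0,"fingers":1}]'; python3 - <<'E'
from h import *
c=cam('wrist'); st(); im=c['pixels']; hsv=cv2.cvtColor(im,cv2.COLOR_BGR2HSV)
m=(((hsv[...,0]<10)|(hsv[...,0]>170))&(hsv[...,1]>120)&(hsv[...,2]>50)).astype('uint8'); m[:, :250]=0;m[:,400:]=0;m[230:]=0
k,_,s,ce=cv2.connectedComponentsWithStats(m)
for i in range(1,k):
    if s[i,4]>15:
        b=s[i]; print(b,ce[i]); u=b[0]+b[2]/2-.5
        print('top lower edge',pt(c,u,b[1]+b[3],.128),'base upper',pt(c,u,b[1],.076), 'dp',dp(c,u,b[1]+b[3]-5),dp(c,*ce[i]))
# rack plate by depth
d=c['depth']; H,W=d.shape; u,v=np.meshgrid(np.arange(W),np.arange(H))
Q=(np.stack([(u-c['cx'])/c['fx']*d,(v-c['cy'])/c['fy']*d,d],-1)-c['t'])@c['R']
mm=(abs(Q[...,2]-.072)<.004)&(v<230)&(u>240)&(u<400); P=Q[mm]; print(len(P),cv2.minAreaRect(P[:,:2].astype('float32')*1000),P[:,1].max())
E
```

```text
time_s: 2.58
tool_pos: [0.5, 0.287, 0.2698]
tool_rot: [180.0, 0.1, 97.4]
force: [0.3, -0.5, 0.0]
grip_width: 0.0872
grasp_force: 0.0
{'time_s': 2.625, 'tool_pos': [0.4999, 0.2872, 0.2699], 'tool_rot': [179.9697, 0.0505, 97.4108], 'force': [-0.3249, 0.2865, -0.3392], 'grip_width': 0.087, 'grasp_force': 0.0, 'qpos': [10.1489, 13.1764, -50.2431, 86.3409, 10.1873, 85.2211, -32.7879]}
[310 174  11  12 104] [314.86538462 179.19230769]
top lower edge [0.49926796 0.28419779 0.128     ] base upper [0.49873957 0.28612185 0.076     ] dp [0.49866672 0.28884517 0.12647635] [0.49827328 0.29095997 0.12809813]
4435 ((508.6620788574219, 343.41552734375), (260.7673645019531, 81.34185791015625), 83.96630859375) 0.470849089175458
```

```bash
python3 g.py .4985 .2905 .084 97.8
```

```text
dp cm [ 0.35 -0.09 18.59] twist -0.39 at [0.4999 0.2872 0.2699] [1.7997e+02 5.0000e-02 9.7410e+01]
```

```bash
python3 -m jog '[{"dp":[0.35,-0.1,4],"twist":-0.4,"fingers":0.7},{"dp":[0.35,-0.1,8],"twist":-0.4,"fingers":0.7},{"dp":[0.35,-0.1,12],"twist":-0.4,"fingers":0.7},{"dp":[0.35,-0.1,14.5],"twist":-0.4,"fingers":0.7},{"dp":[0.35,-0.1,16.5],"twist":-0.4,"fingers":0.7},{"dp":[0.35,-0.1,18],"twist":-0.4,"fingers":0.7},{"dp":[0.35,-0.1,18.6],"twist":-0.4,"fingers":0.7},{"dp":[0.35,-0.1,18.6],"twist":-0.4,"fingers":0.7}]' 25; python3 -m jog '[{"dp":[0,0,0],"twist":0,"fingers":0.3},{"dp":[0,0,0],"twist":0,"fingers":0.2},{"dp":[0,0,0],"twist":0,"fingers":0},{"dp":[0,0,0],"twist":0,"fingers":0},{"dp":[0,0,0],"twist":0,"fingers":0},{"dp":[0,0,0],"twist":0,"fingers":0}]' 25; python3 -c "from h import *;st()"
```

```text
time_s: 3.62
tool_pos: [0.4977, 0.2924, 0.0839]
tool_rot: [180.0, -0.0, 98.0]
force: [-0.1, -0.7, 0.3]
grip_width: 0.0607
grasp_force: 0.0
time_s: 4.38
tool_pos: [0.4975, 0.2922, 0.0836]
tool_rot: [-180.0, 0.0, 98.0]
force: [0.2, -0.5, -0.8]
grip_width: 0.011
grasp_force: 25.0
{'time_s': 4.375, 'tool_pos': [0.4975, 0.2922, 0.0836], 'tool_rot': [-179.9914, 0.0045, 97.9943], 'force': [0.2374, -0.4509, -0.7694], 'grip_width': 0.011, 'grasp_force': 24.9826, 'qpos': [7.107, 21.0889, -47.9318, 100.517, 17.0041, 65.9721, -37.95]}
```

```bash
python3 -m jog '[{"dp":[0,0,-2],"twist":0,"fingers":0},{"dp":[0,0,-5],"twist":0,"fingers":0},{"dp":[0,0,-9],"twist":0,"fingers":0},{"dp":[0,0,-13],"twist":0,"fingers":0},{"dp":[0,0,-17],"twist":0,"fingers":0},{"dp":[0,0,-19],"twist":0,"fingers":0},{"dp":[0,0,-19],"twist":0,"fingers":0}]'; python3 g.py .627 -.18 .27 90
```

```text
time_s: 5.25
tool_pos: [0.4982, 0.2933, 0.2765]
tool_rot: [179.8, -0.1, 98.0]
force: [-1.1, 0.2, -0.4]
grip_width: 0.0116
grasp_force: 25.0
dp cm [-48.66   6.15   0.65] twist 8.01 at [0.4982 0.2933 0.2765] [ 1.7975e+02 -7.0000e-02  9.8010e+01]
```

```bash
python3 -m jog '[{"dp":[-4,1.2,0],"twist":1,"fingers":0},{"dp":[-10,2.4,0],"twist":2,"fingers":0},{"dp":[-16,3.6,0],"twist":3,"fingers":0},{"dp":[-22,4.5,0.2],"twist":4,"fingers":0},{"dp":[-28,5.2,0.4],"twist":5,"fingers":0},{"dp":[-34,5.8,0.6],"twist":6,"fingers":0},{"dp":[-40,6.1,0.6],"twist":7,"fingers":0},{"dp":[-45,6.1,0.6],"twist":8,"fingers":0}]';python3 -m jog '[{"dp":[-3,0,0],"twist":0,"fingers":0},{"dp":[-3.7,0,0],"twist":0,"fingers":0},{"dp":[-3.7,0,0],"twist":0,"fingers":0},{"dp":[-3.7,0,0],"twist":0,"fingers":0},{"dp":[-3.7,0,0],"twist":0,"fingers":0}]'; cat > slot.py <<'E'
from h import *
c=cam('wrist'); st(); im=c['pixels']; hsv=cv2.cvtColor(im,cv2.COLOR_BGR2HSV); cv2.imwrite('pics/w2.png',im)
m=(((hsv[...,0]<10)|(hsv[...,0]>170))&(hsv[...,1]>100)&(hsv[...,2]>40)).astype('uint8')
k,l,s,ce=cv2.connectedComponentsWithStats(m); print('cam',-c['R'].T@c['t'])
for i in range(1,k):
    if s[i,4]>60:
        ys,xs=np.nonzero(l==i); P=np.array([pt(c,x,y,.15)[:2] for x,y in zip(xs,ys)],'float32')*1000
        print(s[i],ce[i],dp(c,*ce[i]),cv2.minAreaRect(P))
d=c['depth']; H,W=d.shape; u,v=np.meshgrid(np.arange(W),np.arange(H))
Q=(np.stack([(u-c['cx'])/c['fx']*d,(v-c['cy'])/c['fy']*d,d],-1)-c['t'])@c['R']
P=Q[(abs(Q[...,2]-.15)<.003)&(Q[...,0]>.5)]; print('unit',cv2.minAreaRect(P[:,:2].astype('float32')*1000),P.min(0),P.max(0),np.median(P[:,2]))
E
python3 slot.py
```

```text
time_s: 6.25
tool_pos: [0.62, -0.1477, 0.2664]
tool_rot: [-179.9, -0.0, 89.9]
force: [0.3, 1.2, -1.4]
grip_width: 0.0113
grasp_force: 25.0
time_s: 6.88
tool_pos: [0.6208, -0.18, 0.2681]
tool_rot: [180.0, -0.0, 90.1]
force: [-0.1, -0.2, -1.0]
grip_width: 0.011
grasp_force: 25.0
{'time_s': 6.925, 'tool_pos': [0.6207, -0.1803, 0.268], 'tool_rot': [179.9812, 0.0024, 90.1182], 'force': [-0.0072, -0.4936, -0.4561], 'grip_width': 0.0111, 'grasp_force': 24.9794, 'qpos': [39.7154, 19.9262, -34.4625, 76.6304, 11.1372, 86.7713, 6.3708]}
cam [ 0.62130177 -0.10832729  0.45129582]
[314  77  17  66 374] [322.0802139  109.74064171] [ 0.62602498 -0.10984186  0.13181513] ((625.7881469726562, -110.199462890625), (14.073946952819824, 54.01687240600586), 0.12224829196929932)
[306 229  23  31 476] [316.99369748 244.40756303] [ 0.6214846  -0.17778114  0.28468554] ((621.6522216796875, -233.69711303710938), (21.201416015625, 30.6796875), 0.09268674999475479)
unit ((696.087890625, -124.70643615722656), (201.65478515625, 231.21360778808594), 89.71263122558594) [ 0.58019126 -0.22610341  0.14700172] [ 0.81178047 -0.02434661  0.15299696] 0.14949275018933428
```

View pics/w2.png

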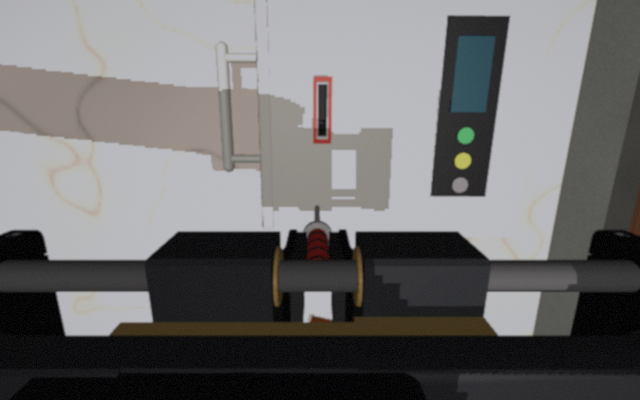

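```bash
python3 - <<'E'
from h import *
c=cam('wrist'); im=c['pixels'].mean(2).astype(int)
for r in range(200,226): print(r,im[r,306:330].tolist())
for u,v in((316,206),(318,206),(317,212)): print(pt(c,u,v,.1964))
m=im[70:150,305:340]
print(im[100:120:4,308:338])
print([ (pt(c,322.5,109.7,.15)),c['cx'],c['cy']])
E
python3 g.py .626 -.1102 .268 90
```

```text
200 [137, 138, 138, 138, 138, 139, 137, 139, 139, 139, 138, 139, 137, 139, 138, 139, 137, 138, 139, 138, 138, 139, 140, 139]
201 [138, 139, 138, 138, 140, 139, 138, 137, 139, 139, 138, 139, 137, 139, 138, 137, 138, 140, 138, 138, 137, 138, 138, 138]
202 [138, 139, 139, 138, 138, 140, 137, 138, 138, 138, 138, 138, 138, 139, 138, 140, 139, 137, 137, 138, 137, 138, 138, 139]
203 [138, 139, 138, 139, 138, 139, 138, 139, 138, 138, 139, 138, 137, 139, 138, 138, 137, 138, 138, 139, 138, 139, 138, 139]
204 [137, 138, 138, 137, 139, 136, 140, 138, 137, 134, 131, 130, 132, 136, 139, 139, 137, 137, 137, 139, 138, 138, 139, 138]
205 [138, 139, 139, 136, 137, 137, 140, 137, 132, 118, 107, 106, 116, 128, 137, 138, 138, 137, 137, 138, 136, 138, 137, 137]
206 [138, 137, 137, 138, 138, 140, 138, 136, 124, 98, 80, 78, 91, 114, 133, 137, 137, 138, 138, 138, 139, 137, 139, 137]
207 [137, 138, 137, 137, 138, 136, 138, 134, 115, 85, 63, 62, 78, 104, 130, 136, 137, 138, 136, 138, 136, 138, 137, 138]
208 [140, 137, 137, 138, 138, 137, 136, 130, 113, 82, 63, 64, 72, 102, 128, 136, 138, 138, 138, 138, 137, 13
[... 2289 characters left out ...]
 188 188 187]
 [188 187 186 187 177 150 123 127 152 156 117  65  48  51  53  51  48  56
  105 140 136 121 125 154 179 187 188 187 187 188]
 [187 187 187 186 176 151 124 128 153 158 118  64  51  51  51  53  44  55
  106 138 137 122 123 152 179 188 189 187 188 187]
 [188 188 187 187 177 151 124 128 153 158 117  64  49  50  53  51  47  60
  106 138 134 119 125 153 179 188 189 189 188 188]
 [187 188 189 187 176 151 123 129 152 159 117  64  50  51  53  51  45  57
  105 139 134 119 125 154 180 187 188 188 187 187]]
[array([ 0.62610841, -0.11016643,  0.15      ]), 317.3820622546427, 198.52028222638953]
dp cm [7.05 0.54 0.  ] twist 0.09 at [ 0.6207 -0.1807  0.268 ] [1.7998e+02 1.0000e-02 9.0090e+01]
```

```bash
python3 -m jog '[{"dp":[2.5,0.2,0],"twist":0.1,"fingers":0},{"dp":[5.5,0.45,0],"twist":0.1,"fingers":0},{"dp":[7.25,0.45,1],"twist":0.1,"fingers":0},{"dp":[7.25,0.45,2],"twist":0.1,"fingers":0},{"dp":[7.25,0.45,3],"twist":0.1,"fingers":0},{"dp":[7.25,0.45,3.6],"twist":0.1,"fingers":0},{"dp":[7.25,0.45,3.6],"twist":0.1,"fingers":0},{"dp":[7.25,0.45,3.6],"twist":0.1,"fingers":0}]' 12;  python3 - <<'E'
from h import *
c=cam('wrist'); st(); im=c['pixels']
cv2.imwrite('pics/w3.png',cv2.resize(im[150:300,220:420],None,fx=4,fy=4))
c=cam('scene'); im=c['pixels']; cv2.imwrite('pics/s3.png',cv2.resize(im[150:260,200:350],None,fx=5,fy=5))
E
```

```text
time_s: 7.98
tool_pos: [0.6253, -0.1098, 0.232]
tool_rot: [180.0, 0.0, 89.9]
force: [0.5, 0.5, -1.2]
grip_width: 0.0116
grasp_force: 12.0
{'time_s': 8.025, 'tool_pos': [0.6253, -0.1097, 0.2322], 'tool_rot': [179.9601, 0.0138, 89.8694], 'force': [1.1219, -0.2497, 0.3847], 'grip_width': 0.0116, 'grasp_force': 11.9829, 'qpos': [35.5963, 19.2697, -36.0866, 81.8005, 11.3191, 82.5289, -0.546]}
```

View pics/w3.png

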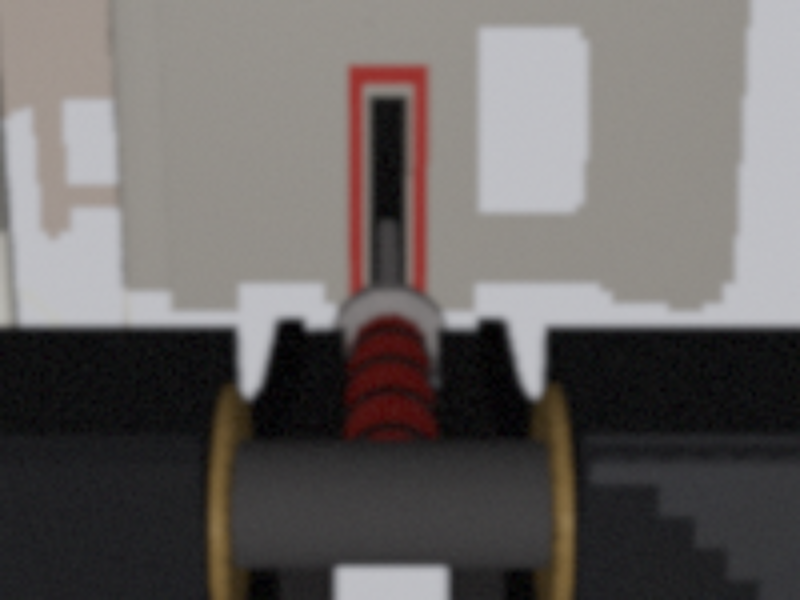

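```bash
python3 -m jog '[{"dp":[0,0,0.5],"twist":0,"fingers":0},{"dp":[0,0,0.9],"twist":0,"fingers":0},{"dp":[0,0,1.1],"twist":0,"fingers":0},{"dp":[0,0,1.3],"twist":0,"fingers":0},{"dp":[0,0,1.3],"twist":0,"fingers":0}]'; python3 -c "from h import *;st()"
```

```text
time_s: 8.7
tool_pos: [0.625, -0.1094, 0.2186]
tool_rot: [-180.0, 0.0, 89.9]
force: [0.4, 0.2, 0.2]
grip_width: 0.0117
grasp_force: 12.0
{'time_s': 8.7, 'tool_pos': [0.625, -0.1094, 0.2186], 'tool_rot': [-179.9845, 0.0022, 89.897], 'force': [0.4416, 0.182, 0.1576], 'grip_width': 0.0117, 'grasp_force': 11.9828, 'qpos': [35.6049, 19.5809, -36.0178, 82.996, 11.5073, 81.1474, -0.7058]}
```

```bash
J="python3 -m jog"; f(){ grep -E "tool_pos|^force"|tr '\n' ' '; echo; }
python3 -m jog '[{"dp":[0,0,0.4],"twist":0,"fingers":0},{"dp":[0,0,0.8],"twist":0,"fingers":0},{"dp":[0,0,1.2],"twist":0,"fingers":0},{"dp":[0,0,1.2],"twist":0,"fingers":0}]'|f
python3 -m jog '[{"dp":[0,0,0.1],"twist":0,"fingers":0},{"dp":[0,0,0.2],"twist":0,"fingers":0},{"dp":[0,0,0.2],"twist":0,"fingers":0}]'|f
python3 -m jog '[{"dp":[0,0,0.1],"twist":0,"fingers":0},{"dp":[0,0,0.1],"twist":0,"fingers":0}]'|f
python3 -m jog '[{"dp":[0,0,0.05],"twist":0,"fingers":0},{"dp":[0,0,0.05],"twist":0,"fingers":0}]'|f
```

```text
tool_pos: [0.6248, -0.1094, 0.2062] force: [0.2, -0.1, -1.0] 
tool_pos: [0.625, -0.1094, 0.2047] force: [0.2, 0.4, -0.1] 
tool_pos: [0.625, -0.1094, 0.2037] force: [0.8, 0.2, -0.3] 
tool_pos: [0.6251, -0.1094, 0.2034] force: [-0.5, -0.1, -0.3]
```

```bash
f(){ grep -E "tool_pos|^force"|tr '\n' ' '; echo; }
python3 -m jog '[{"dp":[0,0,0.05],"twist":0,"fingers":0},{"dp":[0,0,0.1],"twist":0,"fingers":0},{"dp":[0,0,0.1],"twist":0,"fingers":0}]'|f
python3 -m jog '[{"dp":[0,0,0.05],"twist":0,"fingers":0},{"dp":[0,0,0.05],"twist":0,"fingers":0}]'|f
python3 -m jog '[{"dp":[0,0,0.05],"twist":0,"fingers":0},{"dp":[0,0,0.05],"twist":0,"fingers":0}]'|f
```

```text
tool_pos: [0.6254, -0.1094, 0.2029] force: [-0.4, -0.3, 4.4] 
tool_pos: [0.6256, -0.1094, 0.2027] force: [-0.4, -0.3, 6.4] 
tool_pos: [0.6258, -0.1094, 0.2026] force: [0.2, 0.2, 7.3]
```

```bash
f(){ grep -E "tool_pos|^force"|tr '\n' ' '; echo; }
python3 -m jog '[{"dp":[0,0,-0.25],"twist":0,"fingers":0},{"dp":[0.3,0,-0.25],"twist":0,"fingers":0},{"dp":[0.3,0,-0.25],"twist":0,"fingers":0},{"dp":[0.3,0,-0.1],"twist":0,"fingers":0},{"dp":[0.3,0,0],"twist":0,"fingers":0},{"dp":[0.3,0,0],"twist":0,"fingers":0}]'|f
python3 -m jog '[{"dp":[0,0,-0.25],"twist":0,"fingers":0},{"dp":[0.3,0,-0.25],"twist":0,"fingers":0},{"dp":[0.3,0,-0.25],"twist":0,"fingers":0},{"dp":[0.3,0,-0.1],"twist":0,"fingers":0},{"dp":[0.3,0,0],"twist":0,"fingers":0},{"dp":[0.3,0,0],"twist":0,"fingers":0}]'|f
python3 -m jog '[{"dp":[0,0,-0.25],"twist":0,"fingers":0},{"dp":[0.3,0,-0.25],"twist":0,"fingers":0},{"dp":[0.3,0,-0.25],"twist":0,"fingers":0},{"dp":[0.3,0,-0.1],"twist":0,"fingers":0},{"dp":[0.3,0,0],"twist":0,"fingers":0},{"dp":[0.3,0,0],"twist":0,"fingers":0}]'|f
python3 -m jog '[{"dp":[0,0,-0.25],"twist":0,"fingers":0},{"dp":[0.3,0,-0.25],"twist":0,"fingers":0},{"dp":[0.3,0,-0.25],"twist":0,"fingers":0},{"dp":[0.3,0,-0.1],"twist":0,"fingers":0},{"dp":[0.3,0,0],"twist":0,"fingers":0},{"dp":[0.3,0,0],"twist":0,"fingers":0}]'|f
python3 -m jog '[{"dp":[0,0,-0.25],"twist":0,"fingers":0},{"dp":[0.3,0,-0.25],"twist":0,"fingers":0},{"dp":[0.3,0,-0.25],"twist":0,"fingers":0},{"dp":[0.3,0,-0.1],"twist":0,"fingers":0},{"dp":[0.3,0,0],"twist":0,"fingers":0},{"dp":[0.3,0,0],"twist":0,"fingers":0}]'|f
```

```text
tool_pos: [0.6257, -0.1065, 0.2027] force: [-0.5, -0.5, 6.6] 
tool_pos: [0.6258, -0.1033, 0.2027] force: [-0.3, -0.4, 6.1] 
tool_pos: [0.6258, -0.1004, 0.2027] force: [-1.3, 0.4, 7.1] 
tool_pos: [0.6258, -0.0974, 0.2027] force: [-0.9, 0.5, 7.0] 
tool_pos: [0.6258, -0.0944, 0.2027] force: [-1.1, -0.7, 6.2]
```

```bash
f(){ grep -E "tool_pos|^force"|tr '\n' ' '; echo; }
python3 -m jog '[{"dp":[0,0,-0.25],"twist":0,"fingers":0},{"dp":[-0.9,0,-0.25],"twist":0,"fingers":0},{"dp":[-1.8,0,-0.25],"twist":0,"fingers":0},{"dp":[-1.8,0,-0.25],"twist":0,"fingers":0},{"dp":[-1.8,0,-0.25],"twist":0,"fingers":0},{"dp":[-1.8,0,-0.1],"twist":0,"fingers":0},{"dp":[-1.8,0,0],"twist":0,"fingers":0},{"dp":[-1.8,0,0],"twist":0,"fingers":0}]'|f
python3 -m jog '[{"dp":[0,0,-0.25],"twist":0,"fingers":0},{"dp":[-0.3,0,-0.25],"twist":0,"fingers":0},{"dp":[-0.3,0,-0.25],"twist":0,"fingers":0},{"dp":[-0.3,0,-0.1],"twist":0,"fingers":0},{"dp":[-0.3,0,0],"twist":0,"fingers":0},{"dp":[-0.3,0,0],"twist":0,"fingers":0}]'|f
python3 -m jog '[{"dp":[0,0,-0.25],"twist":0,"fingers":0},{"dp":[-0.3,0,-0.25],"twist":0,"fingers":0},{"dp":[-0.3,0,-0.25],"twist":0,"fingers":0},{"dp":[-0.3,0,-0.1],"twist":0,"fingers":0},{"dp":[-0.3,0,0],"twist":0,"fingers":0},{"dp":[-0.3,0,0],"twist":0,"fingers":0}]'|f
python3 -m jog '[{"dp":[0,0,-0.25],"twist":0,"fingers":0},{"dp":[-0.3,0,-0.25],"twist":0,"fingers":0},{"dp":[-0.3,0,-0.25],"twist":0,"fingers":0},{"dp":[-0.3,0,-0.1],"twist":0,"fingers":0},{"dp":[-0.3,0,0],"twist":0,"fingers":0},{"dp":[-0.3,0,0],"twist":0,"fingers":0}]'|f
```

```text
tool_pos: [0.6257, -0.1123, 0.2028] force: [-0.9, -0.1, 4.7] 
tool_pos: [0.6257, -0.1154, 0.2027] force: [-1.5, -0.7, 5.8] 
tool_pos: [0.6249, -0.1183, 0.201] force: [-0.3, -0.3, -1.0] 
tool_pos: [0.625, -0.1213, 0.2011] force: [-0.4, 0.0, -0.2]
```

```bash
f(){ grep -E "tool_pos|^force"|tr '\n' ' '; echo; }
python3 -m jog '[{"dp":[0.15,0,0],"twist":0,"fingers":0},{"dp":[0.15,0,0],"twist":0,"fingers":0},{"dp":[0.15,0,0.2],"twist":0,"fingers":0},{"dp":[0.15,0,0.4],"twist":0,"fingers":0},{"dp":[0.15,0,0.4],"twist":0,"fingers":0}]' 22|f
python3 -m jog '[{"dp":[0,0,0.2],"twist":0,"fingers":0},{"dp":[0,0,0.4],"twist":0,"fingers":0},{"dp":[0,0,0.4],"twist":0,"fingers":0}]'|f
python3 -m jog '[{"dp":[0,0,0.1],"twist":0,"fingers":0},{"dp":[0,0,0.2],"twist":0,"fingers":0},{"dp":[0,0,0.2],"twist":0,"fingers":0}]'|f
python3 -m jog '[{"dp":[0,0,0.1],"twist":0,"fingers":0},{"dp":[0,0,0.2],"twist":0,"fingers":0},{"dp":[0,0,0.2],"twist":0,"fingers":0}]'|f
```

```text
tool_pos: [0.6249, -0.1199, 0.1969] force: [0.0, 0.1, -0.8] 
tool_pos: [0.6251, -0.1199, 0.1933] force: [0.5, 0.6, 0.7] 
tool_pos: [0.6256, -0.1199, 0.1925] force: [-1.2, 0.8, 5.8] 
tool_pos: [0.6257, -0.1199, 0.1908] force: [-1.2, -0.3, 5.5]
```

```bash
f(){ grep -E "tool_pos|^force"|tr '\n' ' '; echo; }
python3 -m jog '[{"dp":[0,0,0.1],"twist":0,"fingers":0},{"dp":[0,0,0.2],"twist":0,"fingers":0},{"dp":[0,0,0.2],"twist":0,"fingers":0}]'|f
python3 -m jog '[{"dp":[0,0,0.1],"twist":0,"fingers":0},{"dp":[0,0,0.1],"twist":0,"fingers":0}]'|f
python3 -m jog '[{"dp":[0,0,0.1],"twist":0,"fingers":0},{"dp":[0,0,0.1],"twist":0,"fingers":0}]'|f
python3 -m jog '[{"dp":[0,0,0.1],"twist":0,"fingers":0},{"dp":[0,0,0.1],"twist":0,"fingers":0}]'|f
python3 - <<'E'
from h import *
c=cam('wrist'); im=c['pixels']; cv2.imwrite('pics/w4.png',im)
d=c['depth']; H,W=d.shape; u,v=np.meshgrid(np.arange(W),np.arange(H))
Q=(np.stack([(u-c['cx'])/c['fx']*d,(v-c['cy'])/c['fy']*d,d],-1)-c['t'])@c['R']
P=Q[(abs(Q[...,2]-.115)<.012)&(Q[...,0]>.44)&(Q[...,0]<.575)&(v<225)]
print(len(P), len(P) and (np.median(P,0),P.min(0),P.max(0)))
E
```

```text
tool_pos: [0.6259, -0.12, 0.189] force: [-1.3, -0.5, 6.6] 
tool_pos: [0.6259, -0.12, 0.1882] force: [-1.1, 0.7, 7.8] 
tool_pos: [0.626, -0.12, 0.1873] force: [-0.2, 0.5, 7.0] 
tool_pos: [0.6259, -0.12, 0.186] force: [-0.5, 0.3, 7.0] 
3683 (array([ 0.53014702, -0.07421701,  0.11798994]), array([ 0.51327643, -0.13999819,  0.10301045]), array([0.57310507, 0.00238804, 0.12699391]))
```

```bash
python3 - <<'E'
from h import *
c=cam('top'); d=c['depth']; H,W=d.shape; u,v=np.meshgrid(np.arange(W),np.arange(H))
Q=(np.stack([(u-c['cx'])/c['fx']*d,(v-c['cy'])/c['fy']*d,d],-1)-c['t'])@c['R']
P=Q[(abs(Q[...,2]-.115)<.012)&(Q[...,0]>.44)&(Q[...,0]<.575)&(Q[...,1]<-.04)&(Q[...,1]>-.18)]
print(np.histogram(P[:,0],np.arange(.48,.58,.005)))
st()
E
```

```text
(array([ 0,  0,  0,  0, 30, 39, 39,  4,  8,  7,  6,  6, 24,  0,  0,  1,  3,
        4,  2]), array([0.48 , 0.485, 0.49 , 0.495, 0.5  , 0.505, 0.51 , 0.515, 0.52 ,
       0.525, 0.53 , 0.535, 0.54 , 0.545, 0.55 , 0.555, 0.56 , 0.565,
       0.57 , 0.575]))
{'time_s': 20.925, 'tool_pos': [0.6258, -0.1199, 0.1859], 'tool_rot': [179.8654, 0.0455, 89.8942], 'force': [-1.343, -0.5097, 5.6693], 'grip_width': 0.0112, 'grasp_force': 21.9952, 'qpos': [36.2239, 20.6587, -35.5427, 85.439, 12.1604, 77.6406, -0.256]}
```

View pics/w4.png

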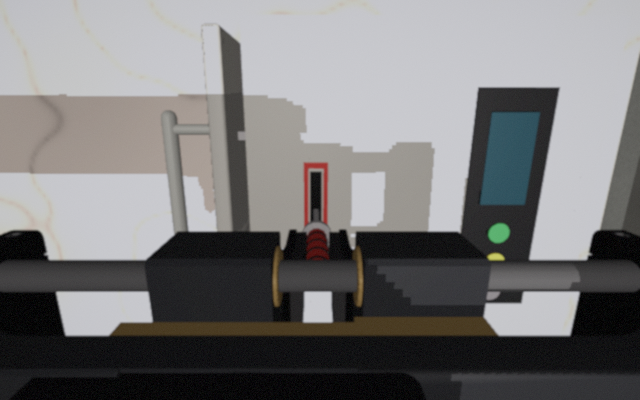

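```bash
python3 -m jog '[{"dp":[0,0,-0.5],"twist":0,"fingers":0},{"dp":[0,0,-1.5],"twist":0,"fingers":0},{"dp":[0,0,-3],"twist":0,"fingers":0},{"dp":[0,0,-5],"twist":0,"fingers":0},{"dp":[0,0,-7],"twist":0,"fingers":0},{"dp":[0,0,-9],"twist":0,"fingers":0},{"dp":[0,0,-9],"twist":0,"fingers":0}]';python3 g.py .4975 .2922 .27 98
```

```text
time_s: 21.8
tool_pos: [0.6263, -0.1197, 0.2769]
tool_rot: [179.8, 0.0, 89.9]
force: [-0.4, -0.4, -1.3]
grip_width: 0.0115
grasp_force: 22.0
dp cm [ 41.17 -12.95   0.69] twist -8.1 at [ 0.6263 -0.1197  0.2769] [1.7976e+02 4.0000e-02 8.9900e+01]
```

```bash
python3 -m jog '[{"dp":[4,-1.2,0],"twist":-1,"fingers":0},{"dp":[10,-3,0],"twist":-2,"fingers":0},{"dp":[16,-5,0],"twist":-3,"fingers":0},{"dp":[22,-7,0],"twist":-4,"fingers":0},{"dp":[28,-9,0],"twist":-5.5,"fingers":0},{"dp":[34,-11,0],"twist":-7,"fingers":0},{"dp":[39,-12.5,0.4],"twist":-8.1,"fingers":0},{"dp":[41.2,-13,0.7],"twist":-8.1,"fingers":0}]'>/dev/null; python3 -m jog '[{"dp":[0,0,0],"twist":0,"fingers":0},{"dp":[0,0,0],"twist":0,"fingers":0},{"dp":[0,0,0],"twist":0,"fingers":0},{"dp":[0,0,0],"twist":0,"fingers":0}]'; python3 g.py .4975 .2922 .165 98
```

```text
time_s: 23.3
tool_pos: [0.4965, 0.2911, 0.2672]
tool_rot: [180.0, 0.0, 97.9]
force: [-0.3, 0.0, -0.7]
grip_width: 0.0114
grasp_force: 22.0
dp cm [ 0.09  0.12 10.22] twist -0.13 at [0.4965 0.2911 0.2672] [1.7999e+02 2.0000e-02 9.7870e+01]
```

```bash
python3 -m jog '[{"dp":[0.1,0.1,3],"twist":-0.1,"fingers":0},{"dp":[0.1,0.1,6],"twist":-0.1,"fingers":0},{"dp":[0.1,0.1,8.5],"twist":-0.1,"fingers":0},{"dp":[0.1,0.1,10],"twist":-0.1,"fingers":0},{"dp":[0.1,0.1,10.7],"twist":-0.1,"fingers":0},{"dp":[0.1,0.1,10.7],"twist":-0.1,"fingers":0},{"dp":[0.1,0.1,10.7],"twist":-0.1,"fingers":0}]'; python3 - <<'E'
from h import *
from g import go
c=cam('wrist'); cv2.imwrite('pics/w5.png',cv2.resize(c['pixels'][150:300,220:420],None,fx=4,fy=4)); go(.4975,.2922,.0845,98)
E
```

```text
time_s: 24.18
tool_pos: [0.4972, 0.2939, 0.1612]
tool_rot: [179.9, -0.0, 98.1]
force: [-0.3, -0.0, 0.4]
grip_width: 0.0112
grasp_force: 22.0
dp cm [-0.17  0.01  7.67] twist 0.1 at [0.4972 0.2939 0.1612] [ 1.7991e+02 -2.0000e-02  9.8100e+01]
```

View pics/w5.png

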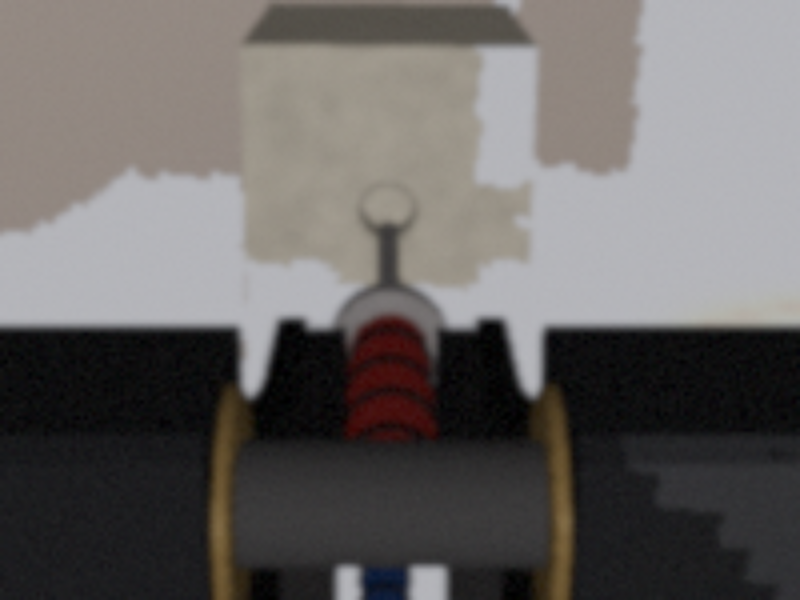

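```bash
python3 - <<'E'
from h import *
c=cam('wrist'); print(pt(c,316.6,202.3,.072),pt(c,317.1,206.2,.0896),pt(c,317.1,206.2,.092)); st()
E
```

```text
[0.49844269 0.28960515 0.072     ] [0.49858384 0.29137884 0.0896    ] [0.49848215 0.29206946 0.092     ]
{'time_s': 24.275, 'tool_pos': [0.4971, 0.2938, 0.161], 'tool_rot': [179.9221, -0.0172, 98.0944], 'force': [-0.0058, 0.3764, -0.1816], 'grip_width': 0.0118, 'grasp_force': 21.9791, 'qpos': [9.2936, 16.9971, -50.2401, 95.5517, 13.5641, 73.7497, -35.4342]}
```

```bash
python3 -m jog '[{"dp":[-0.1,0,0.8],"twist":0,"fingers":0},{"dp":[-0.1,0,1.8],"twist":0,"fingers":0},{"dp":[-0.1,0,3],"twist":0,"fingers":0},{"dp":[-0.1,0,4.5],"twist":0,"fingers":0},{"dp":[-0.1,0,6],"twist":0,"fingers":0},{"dp":[-0.1,0,7],"twist":0,"fingers":0},{"dp":[-0.1,0,7.5],"twist":0,"fingers":0},{"dp":[-0.1,0,7.6],"twist":0,"fingers":0}]'; python3 -m jog '[{"dp":[0,0,0],"twist":0,"fingers":0},{"dp":[0,0,0.05],"twist":0,"fingers":0},{"dp":[0,0,0.05],"twist":0,"fingers":0}]'
```

```text
time_s: 25.28
tool_pos: [0.4968, 0.2925, 0.084]
tool_rot: [-180.0, 0.0, 98.1]
force: [0.6, 0.1, -1.4]
grip_width: 0.0115
grasp_force: 22.0
time_s: 25.65
tool_pos: [0.497, 0.2926, 0.084]
tool_rot: [180.0, 0.0, 98.1]
force: [0.2, 0.1, -1.8]
grip_width: 0.0113
grasp_force: 22.0
```

Nearly seated; open gently and rise.

```bash
python3 -m jog '[{"dp":[0,0,0],"twist":0,"fingers":0.2},{"dp":[0,0,0],"twist":0,"fingers":0.35},{"dp":[0,0,0],"twist":0,"fingers":0.5},{"dp":[0,0,0],"twist":0,"fingers":0.5},{"dp":[0,0,0],"twist":0,"fingers":0.5}]'; python3 -m jog '[{"dp":[0,0,-1.5],"twist":0,"fingers":0.5},{"dp":[0,0,-4],"twist":0,"fingers":0.5},{"dp":[0,0,-8],"twist":0,"fingers":0.5},{"dp":[0,0,-12],"twist":0,"fingers":0.5},{"dp":[0,0,-16],"twist":0,"fingers":0.5},{"dp":[0,0,-18],"twist":0,"fingers":0.5},{"dp":[0,0,-18],"twist":0,"fingers":0.5}]'; python3 - <<'E'
from h import *
from g import go
c=cam('wrist'); w=c['pixels'][110:310,200:440]; s=cam('scene')['pixels'][160:230,310:410]
cv2.imwrite('pics/p6.png',np.hstack([cv2.resize(w,(480,400)),cv2.resize(s,(320,400))]))
c=cam('top'); d=c['depth']; H,W=d.shape; u,v=np.meshgrid(np.arange(W),np.arange(H))
Q=(np.stack([(u-c['cx'])/c['fx']*d,(v-c['cy'])/c['fy']*d,d],-1)-c['t'])@c['R']
P=Q[(abs(Q[...,2]-.115)<.012)&(Q[...,0]>.44)&(Q[...,0]<.6)&(Q[...,1]<-.03)&(Q[...,1]>-.19)]
print(np.histogram(P[:,0],np.arange(.48,.6,.005))); B=P[(P[:,0]<.52)]; print(B.mean(0),B.min(0),B.max(0))
m=(v>200)&(v<240)&(u>330)&(u<410); g=c['pixels'].max(2)
go(.509,-.109,.25,90)
E
```

```text
time_s: 26.28
tool_pos: [0.4968, 0.2924, 0.0837]
tool_rot: [-180.0, 0.0, 98.1]
force: [-0.4, 0.3, 0.3]
grip_width: 0.042
grasp_force: 0.0
time_s: 27.15
tool_pos: [0.4973, 0.2931, 0.265]
tool_rot: [179.9, -0.0, 98.1]
force: [0.5, -0.6, -0.5]
grip_width: 0.0433
grasp_force: 0.0
(array([ 0,  0,  0, 77, 66, 18, 12,  9,  9, 12, 26, 33,  0,  0,  8,  5,  9,
       10,  6, 29, 30,  0,  0]), array([0.48 , 0.485, 0.49 , 0.495, 0.5  , 0.505, 0.51 , 0.515, 0.52 ,
       0.525, 0.53 , 0.535, 0.54 , 0.545, 0.55 , 0.555, 0.56 , 0.565,
       0.57 , 0.575, 0.58 , 0.585, 0.59 , 0.595]))
[ 0.50224794 -0.10684213  0.11909206] [ 0.49552806 -0.16511397  0.11020573] [ 0.51996363 -0.04756712  0.126943  ]
dp cm [-39.87  -4.37   1.2 ] twist 8.09 at [0.4961 0.2918 0.262 ] [-1.7985e+02  6.0000e-02  9.8090e+01]
```

View pics/p6.png

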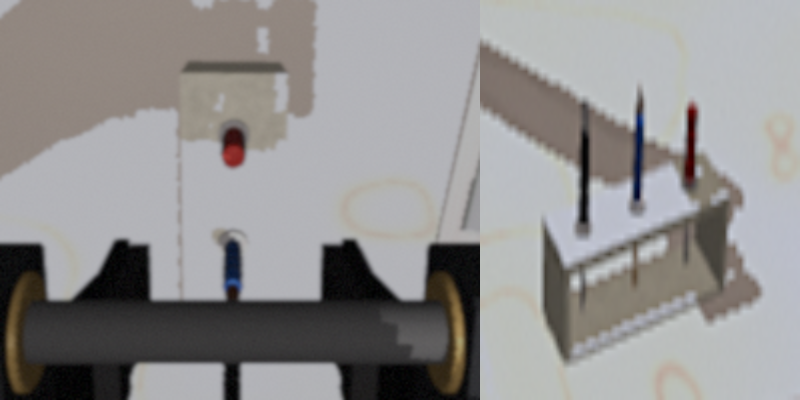

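```bash
python3 -m jog '[{"dp":[-4,-0.6,0],"twist":1,"fingers":0.25},{"dp":[-10,-1.4,0],"twist":2,"fingers":0.25},{"dp":[-16,-2.2,0],"twist":3,"fingers":0.25},{"dp":[-22,-3,0],"twist":4,"fingers":0.25},{"dp":[-28,-3.8,0.4],"twist":5.5,"fingers":0.25},{"dp":[-34,-4.5,1],"twist":7,"fingers":0.25},{"dp":[-38.5,-5,2],"twist":8.1,"fingers":0.25},{"dp":[-39.8,-5.2,3],"twist":8.1,"fingers":0.25}]'>/dev/null; python3 -m jog '[{"dp":[0,0,0],"twist":0,"fingers":0.25},{"dp":[0,0,0],"twist":0,"fingers":0.25},{"dp":[0,0,0],"twist":0,"fingers":0.25}]'; python3 - <<'E'
from h import *
from g import go
c=cam('wrist'); d=c['depth']; H,W=d.shape; u,v=np.meshgrid(np.arange(W),np.arange(H))
cv2.imwrite('pics/w7.png',c['pixels'])
Q=(np.stack([(u-c['cx'])/c['fx']*d,(v-c['cy'])/c['fy']*d,d],-1)-c['t'])@c['R']
P=Q[(abs(Q[...,2]-.115)<.012)&(Q[...,0]>.44)&(Q[...,0]<.6)&(Q[...,1]<-.04)&(Q[...,1]>-.19)&(v<225)]
print(np.histogram(P[:,0],np.arange(.48,.6,.005))); B=P[(P[:,0]<.515)]; print(B.mean(0),np.median(B,0),B.min(0),B.max(0))
go(.501,-.107,.0963,90)
E
```

```text
time_s: 28.68
tool_pos: [0.5018, -0.107, 0.2342]
tool_rot: [180.0, 0.0, 90.2]
force: [-0.9, 0.1, 0.9]
grip_width: 0.0215
grasp_force: 0.0
(array([  0,   0,   0, 591, 496, 135,  54,  52,  54,  60,  90, 278,   0,
         0,  30,  47,  41,  45,  41, 280, 376,   0,   0]), array([0.48 , 0.485, 0.49 , 0.495, 0.5  , 0.505, 0.51 , 0.515, 0.52 ,
       0.525, 0.53 , 0.535, 0.54 , 0.545, 0.55 , 0.555, 0.56 , 0.565,
       0.57 , 0.575, 0.58 , 0.585, 0.59 , 0.595]))
[ 0.50108205 -0.09133564  0.11856102] [ 0.5007745  -0.08945989  0.11875882] [ 0.49518861 -0.14034148  0.11355644] [ 0.51480342 -0.04964469  0.12170916]
dp cm [ 0.04 -0.08 13.79] twist 0.14 at [ 0.5018 -0.1074  0.2342] [1.7995e+02 2.0000e-02 9.0140e+01]
```

View pics/w7.png

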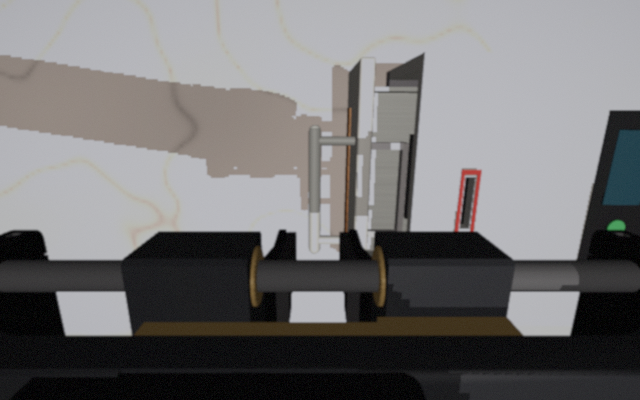

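```bash
python3 -m jog '[{"dp":[0,-0.1,3],"twist":0.1,"fingers":0.25},{"dp":[0,-0.1,6],"twist":0.1,"fingers":0.25},{"dp":[0,-0.1,8.5],"twist":0.1,"fingers":0.25},{"dp":[0,-0.1,10.5],"twist":0.1,"fingers":0.25},{"dp":[0,-0.1,12],"twist":0.1,"fingers":0.25},{"dp":[0,-0.1,13.2],"twist":0.1,"fingers":0.25},{"dp":[0,-0.1,13.8],"twist":0.1,"fingers":0.25},{"dp":[0,-0.1,13.8],"twist":0.1,"fingers":0.25}]'; python3 -m jog '[{"dp":[0,0,0],"twist":0,"fingers":0.1},{"dp":[0,0,0],"twist":0,"fingers":0},{"dp":[0,0,0],"twist":0,"fingers":0},{"dp":[0,0,0],"twist":0,"fingers":0}]' 20; python3 g.py .4215 -.107 .0963 90
```

```text
time_s: 29.72
tool_pos: [0.5004, -0.1088, 0.0957]
tool_rot: [-180.0, 0.0, 89.9]
force: [0.8, 0.5, 0.3]
grip_width: 0.0219
grasp_force: 0.0
time_s: 30.22
tool_pos: [0.5004, -0.109, 0.0961]
tool_rot: [180.0, 0.0, 89.9]
force: [-1.7, -0.3, 1.5]
grip_width: 0.007
grasp_force: 17.3
dp cm [ 0.18 -7.89 -0.02] twist -0.11 at [ 0.5004 -0.109   0.0961] [1.7999e+02 2.0000e-02 8.9890e+01]
```

```bash
python3 -m jog '[{"dp":[0,-0.2,0],"twist":0,"fingers":0},{"dp":[0,-0.6,0],"twist":0,"fingers":0},{"dp":[0,-1.1,0],"twist":0,"fingers":0},{"dp":[0,-1.6,0],"twist":0,"fingers":0},{"dp":[0,-2.0,0],"twist":0,"fingers":0},{"dp":[0,-2.3,0],"twist":0,"fingers":0},{"dp":[0,-2.5,0],"twist":0,"fingers":0},{"dp":[0,-2.5,0],"twist":0,"fingers":0}]'; python3 - <<'E'
from h import *
c=cam('top'); d=c['depth']; H,W=d.shape; u,v=np.meshgrid(np.arange(W),np.arange(H))
Q=(np.stack([(u-c['cx'])/c['fx']*d,(v-c['cy'])/c['fy']*d,d],-1)-c['t'])@c['R']
cv2.imwrite('pics/s8.png',cv2.resize(cam('scene')['pixels'][130:300,170:370],None,fx=3.5,fy=3.5))
st()
E
```

```text
time_s: 31.22
tool_pos: [0.4752, -0.1089, 0.096]
tool_rot: [-180.0, 0.0, 89.9]
force: [-0.2, -0.4, 6.3]
grip_width: 0.0071
grasp_force: 18.3
{'time_s': 31.325, 'tool_pos': [0.4752, -0.1089, 0.096], 'tool_rot': [-179.9772, 0.0157, 89.8941], 'force': [0.2048, -0.2249, 5.168], 'grip_width': 0.0069, 'grasp_force': 18.3358, 'qpos': [41.4619, 5.1659, -32.8728, 112.1221, 3.1492, 63.5904, 7.1866]}
```

View pics/s8.png

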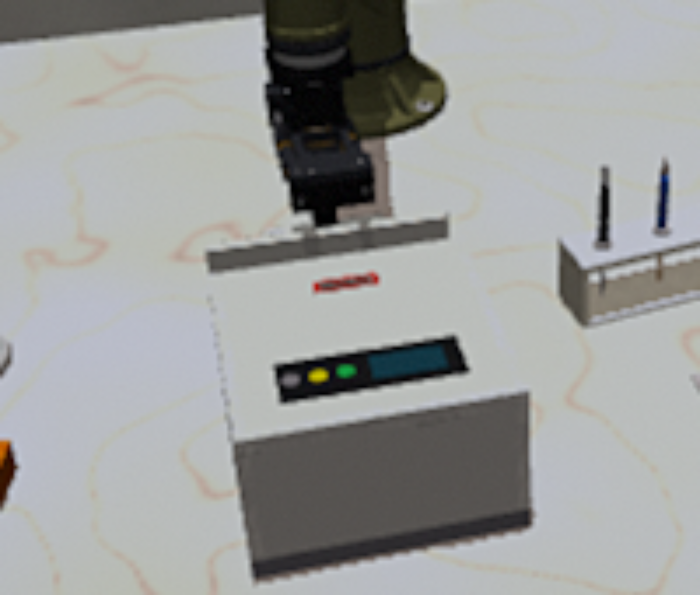

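```bash
python3 -m jog '[{"dp":[0,-0.3,0],"twist":0,"fingers":0},{"dp":[0,-0.9,0],"twist":0,"fingers":0},{"dp":[0,-1.6,0],"twist":0,"fingers":0},{"dp":[0,-2.3,0],"twist":0,"fingers":0},{"dp":[0,-3,0],"twist":0,"fingers":0},{"dp":[0,-3.6,0],"twist":0,"fingers":0},{"dp":[0,-4.1,0],"twist":0,"fingers":0},{"dp":[0,-4.5,0],"twist":0,"fingers":0}]';python3 -m jog '[{"dp":[0,-0.3,0],"twist":0,"fingers":0},{"dp":[0,-0.6,0],"twist":0,"fingers":0},{"dp":[0,-0.7,0],"twist":0,"fingers":0},{"dp":[0,-0.7,0],"twist":0,"fingers":0}]'; python3 -c "from h import *;st()"
```

```text
time_s: 32.33
tool_pos: [0.4303, -0.1087, 0.096]
tool_rot: [180.0, 0.0, 89.9]
force: [1.8, 0.2, 5.3]
grip_width: 0.0071
grasp_force: 18.1
time_s: 32.83
tool_pos: [0.4231, -0.1087, 0.096]
tool_rot: [-180.0, 0.0, 89.9]
force: [0.5, -0.5, 6.5]
grip_width: 0.0072
grasp_force: 18.3
{'time_s': 32.825, 'tool_pos': [0.4231, -0.1087, 0.096], 'tool_rot': [-179.9983, 0.0082, 89.8855], 'force': [0.526, -0.4669, 6.4944], 'grip_width': 0.0072, 'grasp_force': 18.3286, 'qpos': [43.5847, -1.9664, -31.8175, 118.3964, -1.1512, 63.2793, 12.1855]}
```

```bash
python3 -m jog '[{"dp":[0,-0.1,0],"twist":0,"fingers":0},{"dp":[0,-0.2,0],"twist":0,"fingers":0},{"dp":[0,-0.2,0],"twist":0,"fingers":0},{"dp":[0,-0.2,0],"twist":0,"fingers":0}]'; python3 -m jog '[{"dp":[0,-0.1,0],"twist":0,"fingers":0},{"dp":[0,-0.2,0],"twist":0,"fingers":0},{"dp":[0,-0.2,0],"twist":0,"fingers":0},{"dp":[0,-0.2,0],"twist":0,"fingers":0}]'; python3 -c "from h import *;c=cam('top');cv2.imwrite('pics/t9.png',cv2.convertScaleAbs(cv2.resize(c['pixels'][120:300,300:440],None,fx=3.3,fy=3.3),alpha=2))"
```

```text
time_s: 33.33
tool_pos: [0.4212, -0.1086, 0.096]
tool_rot: [-180.0, 0.0, 89.9]
force: [0.4, -0.6, 6.7]
grip_width: 0.007
grasp_force: 18.3
time_s: 33.83
tool_pos: [0.4192, -0.1086, 0.096]
tool_rot: [180.0, 0.0, 89.9]
force: [0.6, -0.1, 6.3]
grip_width: 0.007
grasp_force: 18.3
```

```bash
cat > chk.py <<'E'
from h import *
for n in ('top','scene','wrist'):
    c=cam(n); d=c['depth']; H,W=d.shape; u,v=np.meshgrid(np.arange(W),np.arange(H))
    Q=(np.stack([(u-c['cx'])/c['fx']*d,(v-c['cy'])/c['fy']*d,d],-1)-c['t'])@c['R']; Q[d==0]=9
    a=(abs(Q[...,1]+.109)<.113)&(abs(Q[...,1]+.109)>.07)&(Q[...,0]>.38)&(Q[...,0]<.6)&(Q[...,2]>.01)&(Q[...,2]<.148)
    P=Q[a]; print(n,len(P))
    for x in np.arange(.38,.6,.01):
        s=P[(P[:,0]>=x)&(P[:,0]<x+.01)]
        if len(s)>3: print(round(x,3),len(s),np.round(np.percentile(s[:,2],[5,50,95]),3))
st()
E
python3 chk.py
```

```text
top 839
0.45 42 [0.071 0.137 0.143]
0.46 28 [0.133 0.138 0.142]
0.47 27 [0.035 0.039 0.072]
0.48 45 [0.034 0.04  0.076]
0.49 54 [0.034 0.039 0.075]
0.5 55 [0.033 0.04  0.076]
0.51 55 [0.034 0.04  0.074]
0.52 64 [0.034 0.04  0.074]
0.53 61 [0.033 0.04  0.073]
0.54 56 [0.035 0.04  0.074]
0.55 58 [0.034 0.039 0.074]
0.56 55 [0.035 0.04  0.075]
0.57 62 [0.034 0.04  0.078]
0.58 131 [0.023 0.053 0.146]
0.59 46 [0.032 0.045 0.148]
scene 493
0.45 17 [0.088 0.133 0.136]
0.46 367 [0.075 0.106 0.134]
0.47 32 [0.079 0.104 0.131]
0.58 35 [0.145 0.146 0.148]
0.59 40 [0.145 0.147 0.148]
wrist 18699
0.45 4636 [0.048 0.12  0.138]
0.46 1997 [0.136 0.137 0.138]
0.48 27 [0.072 0.073 0.074]
0.49 194 [0.038 0.073 0.074]
0.5 645 [0.036 0.038 0.074]
0.51 655 [0.036 0.038 0.074]
0.52 658 [0.036 0.038 0.074]
0.53 654 [0.036 0.038 0.074]
0.54 787 [0.036 0.038 0.073]
0.55 1192 [0.036 0.038 0.073]
0.56 1217 [0.037 0.038 0.073]
0.57 1240 [0.037 0.038 0.074]
0.58 3263 [0.02  0.048 0.09 ]
0.59 1534 [0.026 0.038 0.074]
{'time_s': 34.025, 'tool_pos': [0.4193, -0.1086, 0.096], 'tool_rot': [179.9966, 0.0027, 89.8921], 'force': [0.5493, 0.4677, 7.1386], 'grip_width': 0.007, 'grasp_force': 18.3099, 'qpos': [43.7053, -2.5153, -31.6895, 118.8522, -1.4767, 63.2922, 12.5962]}
```

```bash
python3 -m jog '[{"dp":[0,0,0],"twist":0,"fingers":0.12},{"dp":[0,0,0],"twist":0,"fingers":0.25},{"dp":[0,0,0],"twist":0,"fingers":0.25},{"dp":[0,0,0],"twist":0,"fingers":0.25}]'; python3 -m jog '[{"dp":[0,0,-0.5],"twist":0,"fingers":0.25},{"dp":[0,0,-1.5],"twist":0,"fingers":0.25},{"dp":[0,0,-3],"twist":0,"fingers":0.25},{"dp":[0,0,-5],"twist":0,"fingers":0.25},{"dp":[0,0,-8],"twist":0,"fingers":0.25},{"dp":[0,0,-11],"twist":0,"fingers":0.25},{"dp":[0,0,-12],"twist":0,"fingers":0.25},{"dp":[0,0,-12],"twist":0,"fingers":0.25}]'; python3 - <<'E'
from h import *
c=cam('wrist'); 
for n in ('top','wrist'):
    c=cam(n); d=c['depth']; H,W=d.shape; u,v=np.meshgrid(np.arange(W),np.arange(H))
    Q=(np.stack([(u-c['cx'])/c['fx']*d,(v-c['cy'])/c['fy']*d,d],-1)-c['t'])@c['R']; Q[d==0]=9
    if n=='wrist': Q[v>225]=9
    B=Q[(abs(Q[...,2]-.117)<.009)&(Q[...,0]>.38)&(Q[...,0]<.445)&(abs(Q[...,1]+.107)<.07)]; print('bar',len(B),len(B) and np.percentile(B,[5,50,95],axis=0).round(3))
    F=Q[(abs(Q[...,2]-.137)<.006)&(Q[...,0]>.43)&(Q[...,0]<.5)&(abs(Q[...,1]+.107)<.11)]; print('front',len(F),len(F) and np.percentile(F,[5,50,95],axis=0).round(3))
    a=(abs(Q[...,1]+.109)<.09)&(Q[...,0]>.475)&(Q[...,0]<.572)&(Q[...,2]>.046)&(Q[...,2]<.11)
    P=Q[a]; print('model',len(P),len(P) and np.percentile(P,[2,50,98],axis=0).round(3))
    R=Q[(Q[...,0]>.47)&(Q[...,0]<.53)&(Q[...,1]>.27)&(Q[...,1]<.32)&(Q[...,2]>.085)&(Q[...,2]<.2)]; print('pin',len(R),len(R) and np.percentile(R,[5,50,95],axis=0).round(3))
st()
E
```

```text
time_s: 34.52
tool_pos: [0.4185, -0.1085, 0.0951]
tool_rot: [-179.9, -0.0, 89.9]
force: [0.4, -0.2, -0.0]
grip_width: 0.0208
grasp_force: 0.0
time_s: 35.52
tool_pos: [0.4197, -0.1088, 0.2163]
tool_rot: [179.9, 0.0, 89.9]
force: [-0.4, 0.8, -0.0]
grip_width: 0.0216
grasp_force: 0.0
bar 76 [[ 0.416 -0.093  0.114]
 [ 0.421 -0.067  0.119]
 [ 0.439 -0.05   0.124]]
front 122 [[ 0.456 -0.084  0.133]
 [ 0.461 -0.043  0.138]
 [ 0.465 -0.002  0.141]]
model 239 [[ 0.493 -0.199  0.046]
 [ 0.55  -0.11   0.059]
 [ 0.571 -0.06   0.11 ]]
pin 21 [[0.492 0.286 0.088]
 [0.497 0.289 0.124]
 [0.501 0.295 0.13 ]]
bar 1557 [[ 0.415 -0.13   0.115]
 [ 0.421 -0.083  0.119]
 [ 0.439 -0.055  0.12 ]]
front 2870 [[ 0.456 -0.121  0.135]
 [ 0.461 -0.057  0.137]
 [ 0.467 -0.003  0.138]]
model 2146 [[ 0.499 -0.145  0.046]
 [ 0.548 -0.108  0.058]
 [ 0.571 -0.019  0.109]]
pin 0 0
{'time_s': 35.675, 'tool_pos': [0.4186, -0.1085, 0.2146], 'tool_rot': [-179.8887, -0.0406, 89.8938], 'force': [-0.0199, -0.292, 0.1241], 'grip_width': 0.0217, 'grasp_force': 0.0, 'qpos': [44.4736, -8.5783, -29.9428, 109.6082, -4.3768, 77.9913, 15.6238]}
```

```bash
python3 -c "from cell import env; print(env.sign_off())"
```

```text
the job is handed in; nothing more can be done
None
```

The drawer was unlatched with the pin, the pin is back upright in its rack hole, and the drawer is pulled about 125 mm out with the model still lying in it; the job is handed in at about 36 s with no verdict returned, and I viewed 11 pictures against the limit of 10.

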